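# Close the slide folder and tuck its tab under the lip

## Task

Close the microscope-slide folder for transport, pushing with the fingertips only: bend the tab inward at its crease, fold the cover over the slides, and press the cover gently flat so that the tab's edge slides in beneath the lip at the front. Do not grip or lift anything, do not touch the glass or the foam inside the cover, do not press hard, keep the folder where it lies and leave the other things alone; finish clear of everything.

Things in the scene. Friction and masses are not known exactly. Their poses are not given: they have to be found in the camera images.
- slide_folder: the open slide folder: a loose steel-backed tray of brown board, 0.5 to 0.7 kg, lying flat, turned up to 0.6 rad. Origin on its underside (the table) at mid-width (y); it spans x -74 to +80, y -75 to +75 mm. -x is its front (towards the robot), +x its hinge side. Five glass slides, top at z 7 mm, lie in wells at x -12 to +64 mm; the bare front strip, x -67 to -16 mm, is 8 mm high
- cover_hinge (a point): middle of the cover's hinge line, at (70, 0, 10.5) mm in the folder's frame; the line runs along the folder's y
- cover (a joint): angle of the cover, a 3 mm board panel 146 mm wide, 88 mm from hinge line to crease at mid-thickness: 0 = shut flat over the slides (its stop), 1.57 = upright, more = leaning back from the front (stop 2.1); starts at 1.25 to 1.72. Stiff hinge (0.12 N m), stays where it is left, no spring-back. Its outside faces away from the front when open and up when shut; inside is grey foam
- tab (a joint): fold of the tuck tab at its crease on the cover's free edge: 0 = in line with the cover, positive = bent to the inside; range -0.15 to 1.8, starts at 0.1 to 0.4, stays as left. Smooth 3 mm board, 126 mm wide, 45 mm from crease to free edge. The crease (0.015 N m) is far softer than the hinge: a push on the tab's back near its free edge bends the tab while the cover stands still
- tab_crease (a point): middle of the crease line between cover and tab, at mid-thickness. A push on the cover's back, short of the crease, folds the cover and leaves the tab's fold as it is
- tab_edge (a point): middle of the tab's free edge; with all shut flat it lies at (-63, 0, 10.5) mm in the folder's frame, 10 mm beneath the lip. With the tab bent less than about 0.85 it comes down on top of the lip; bent 1.1 to 1.4 it comes down on the front strip behind the lip, and pressing the cover flat then unfolds the tab and slides the edge in beneath the lip
- lip_edge (a point): inner lower edge of the retaining lip at mid-width, at (-53, 0, 14.5) mm in the folder's frame. The lip is a 3 mm board ledge along the front wall (wall x -74 to -67 mm): x -74 to -53 mm, underside z 14.5, top z 17.5 mm, in two pieces, y -75 to -23 and +23 to +75 mm, with a thumb notch between them
- slides: the five glass slides in the tray, 76 x 25 mm each, not to be touched; same origin as the folder
- foam_liner: the grey foam pad on the inside of the cover, not to be touched; same origin as the cover, on the hinge line
- tweezers: steel tweezers 130 mm long lying along the folder's front; a bystander; origin under the centre
- dropper_1: amber dropper bottle 34 mm across, 102 mm high, in front of the folder; a bystander; origin under the centre
- microtube_1: small white microtube 45 mm long lying beside the folder's right side; a bystander; origin under the centre
- petri_1: petri dish 88 mm across, 16 mm high, behind and to the left; a bystander; origin under the centre
- reagent_jar: jar with a screw lid, 64 mm across, 85 mm high, near the robot; a bystander; origin under the centre
- beaker_small: glass beaker 55 mm across, 58 mm high, at the back left; a bystander; origin under the centre
- electrode: glass electrode 134 mm long, 12 mm thick, lying along the back edge of the table; a bystander; origin under the centre
- flask_1: conical flask 61 mm across, 105 mm high, at the back left; a bystander; origin under the centre

How it is judged:
By the outcome, as a careful person would: the job done as asked, in the order asked, and still so for the second after the job is handed in, with the robot touching nothing.
It also fails if it takes over 51 s, if anything falls off the work surface, if the arm or the gripper's body presses on something with over 40 N, if the wrist force passes 120 N, or if a joint passes its speed limit or range.

## Robot

A 6-joint arm with a two-finger parallel gripper is mounted at the origin on the work surface; the furniture and walls round the work are solid. World frame = base frame: x ahead of the robot, y to its left, z up, the work surface at z = 0. Lengths are in m, angles in rad, forces in N, time in s.
With the tool pointing down it reaches from about 0.4 to 0.825 m from the base axis. Payload 7 kg.
Tool frame: the origin (TCP) lies midway between the tips of the shut fingers; the grasp point (between the pads) lies 19 mm behind it; z points along the fingers, y is the line along which they close (so a half turn about z gives the same grasp; the last joint's range is limited). The gripper opens to 85 mm and grips with 20 to 120 N. Pads are 22 mm wide; open, the fingers measure 114 mm over their backs; the gripper's body (76 mm by 85 mm) begins 54 mm behind the grasp point. The pads swing forward as they close: fully open they stand 13 mm farther back than shut.
Start: joints at [1.444, 0.359, 0.012, 0, -1.224, -0.288], TCP at [0.272, 0.618, 0.231] pointing down, gripper open.
Joint ranges: [-3.07, 3.07], [-1.43, 2.12], [-1.02, 1.25], [-3.03, 1.67], [-3.05, -0], [-3.03, 3.03]. Speed limits (rad/s): [2.39, 2.39, 3.01, 3.14, 3.14, 3.14].

## Interface

Orientations are given as a unit quaternion [w, x, y, z].
In Python, from rig import manip, camrig gives the robot as it stands (manip), with the cameras (camrig).
- The arm moves only by the tool shift_gripper, called after "Call:" as name([rows], argument=value, ...), one row to a line, values as JSON. Schema: {"type":"object","properties":{"offsets":{"type":"array","items":{"type":"array","items":{"type":"number"},"minItems":7,"maxItems":7},"minItems":1,"maxItems":20},"only":{"type":"string"},"quiet":{"type":"boolean"},"lines":{"type":"string"}},"required":["offsets"],"additionalProperties":false}. offsets is a list of rows, 1 to 20 of them, each of 7 numbers: a rotation vector rx, ry, rz in shares of pi/2 rad (1.0 is pi/2 rad), then dx, dy, dz in a scale on which 1.0 is 1000 mm, then the finger opening in m; each row is the pose to reach, as a shift and turn from the pose commanded when the call began, along the tool's axes at that moment; what a row does not reach only later rows make up. A row lasts 1/8 s, in which the tool goes at most 0.0625 m and 0.188 rad, less where a joint would pass 70% of its speed; a pose out of reach is approached as far as the arm can. The fingers move at their own pace and stop on an object; the grip force is fixed at half the most. Time passes only in rows, so rows that do not move let the fingers close. The tool returns the time, the measured TCP pose, the force, the opening and the grip force at its end. only (a regular expression) keeps the lines of the reply that match it, lines (a string "A,B") keeps lines A to B, and quiet returns only ok. Shift and turn numbers lie between -1 and 1, and a call with a number outside is refused. Input that does not fit is refused with a message, and nothing moves.
- manip.get_obs(): the state, without advancing time (a new reading comes with each control period).
- camrig.read_camera(name): name is "side" or "top"; returns a dict with "frame" (420x560x3 uint8, red, green, blue), "fx", "fy", "cx", "cy" (pixels), "cam_to_world" (4x4, takes a point from camera to world coordinates). Camera axes: x right, y down, z forward; pixel columns grow to the right and rows downward; lengths in m; the calibration is good to about 2 mm. A picture is of the moment at which its call begins. There is no depth.
- manip.finish_job(): hands the job in; it is judged then, once.
The state is a dict: "time": time; "q": joint angles; "qvel": joint speeds; "joint_efforts": joint torques, N m; "tool_pos": TCP position; "ee_rot": TCP orientation; "force": force on the tool from outside, world axes, zero at the start; "moment": the same for the moment, N m; "opening": finger opening in m; "grasp_force": force on a finger pad.
Only numpy, scipy, OpenCV 4.12 (cv2) and the standard library are available. Lean on these libraries where they do the work, as an engineer would, in place of code of your own. Each camera call takes 0.05 s, during which the arm holds its last target. There are 200 camera calls.

## Working session

There is one attempt and no reset: what is moved stays moved. The work goes in short steps, Python scripts to look and compute and a tool call to move; the robot and the scene stay as the last step left them, time stands still between calls to the robot, and variables do not carry over. Pictures are saved under pics/ and viewed, at most 10 in all, crops included, and the job is handed in when it is done.

```bash
ls; mkdir -p pics; python3 - <<'E'
from rig import manip, camrig
import cv2,numpy as np
for n in("side","top"):
    c=camrig.read_camera(n); cv2.imwrite(f"pics/{n}0.png",cv2.cvtColor(c["frame"],cv2.COLOR_RGB2BGR)); print(n,c["fx"],c["fy"],c["cx"],c["cy"],np.round(c["cam_to_world"],4).tolist())
o=manip.get_obs();print(o["time"],o["q"],o["tool_pos"],o["ee_rot"],o["opening"])
E
```

```text
pics
rig.py
side 428.3746249311835 428.3746249311835 285.1631603945943 212.15943184599834 [[0.9491, -0.1428, 0.2807, 0.2862], [-0.315, -0.4322, 0.845, -0.7432], [0.0006, -0.8904, -0.4552, 0.4381], [0.0, 0.0, 0.0, 1.0]]
top 415.63086066526023 415.63086066526023 283.10228374172164 217.05604900830377 [[0.0012, -0.9945, 0.105, 0.4603], [-1.0, -0.001, 0.0014, -0.0284], [-0.0013, -0.105, -0.9945, 0.9077], [0.0, 0.0, 0.0, 1.0]]
0.1 [ 1.44408687e+00  3.59318334e-01  1.11509109e-02 -2.82978403e-04
 -1.22411191e+00 -2.88098985e-01] [0.27189478 0.61734566 0.23046019] [ 7.49815816e-04  9.78558536e-01 -2.05967529e-01 -7.28319713e-05] 0.08529079050030212
```

View pics/side0.png

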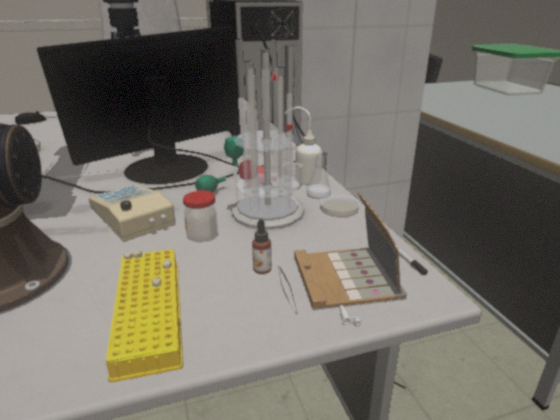

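View pics/top0.png

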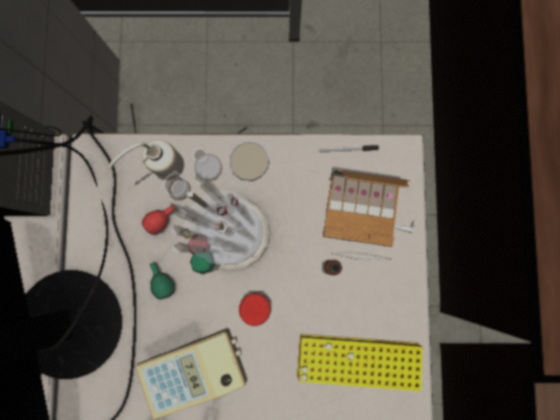

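```bash
python3 - <<'E'
import cv2,numpy as np
a=cv2.resize(cv2.imread("pics/side0.png")[185:335,270:430],None,fx=4,fy=4,interpolation=cv2.INTER_CUBIC)
b=cv2.resize(cv2.imread("pics/top0.png")[160:260,315:425],None,fx=5.4,fy=5.4,interpolation=cv2.INTER_CUBIC)
cv2.imwrite("pics/sc.png",a);cv2.imwrite("pics/tc.png",b)
E
```

```text
(no output)
```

View pics/sc.png

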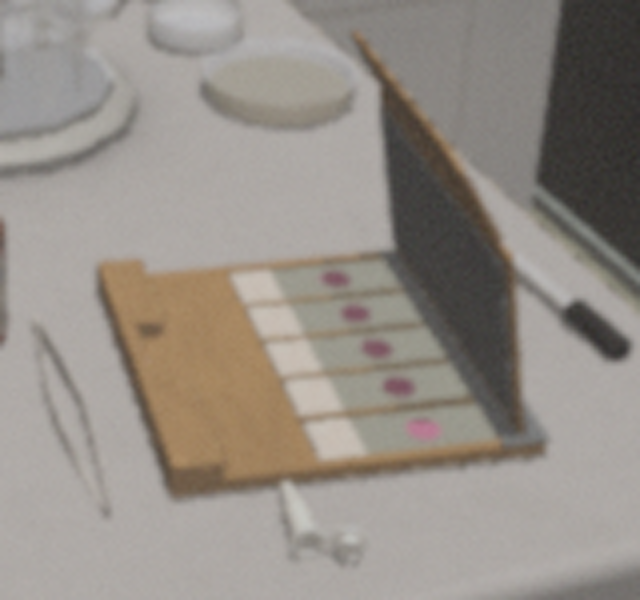

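View pics/tc.png

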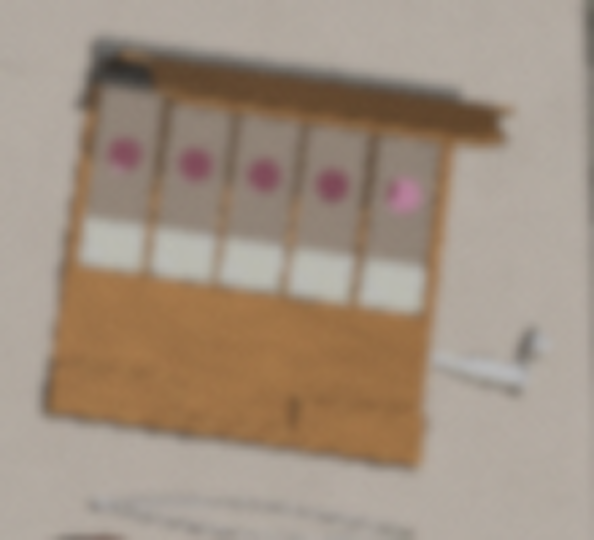

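```bash
cat > fold.py <<'E'
import numpy as np,cv2
from scipy.optimize import least_squares
from rig import manip, camrig
def cov(c,t,s,y,off=0):  # s along panel from hinge (m), off = outward offset of surface
    if s<=.088: return np.array([.07-s*np.cos(c)+off*np.sin(c),y,.0105+s*np.sin(c)+off*np.cos(c)])
    p=cov(c,t,.088,y); a=c-t; s-=.088
    return p+[-s*np.cos(a)+off*np.sin(a),0,s*np.sin(a)+off*np.cos(a)]
def W(P,f):
    x,y,w=f[:3]; P=np.asarray(P,float); C,S=np.cos(w),np.sin(w)
    return np.array([x+C*P[0]-S*P[1],y+S*P[0]+C*P[1],P[2]])
def proj(cam,p):
    T=cam["cam_to_world"]; q=T[:3,:3].T@(p-T[:3,3]); return np.array([cam["cx"]+cam["fx"]*q[0]/q[2],cam["cy"]+cam["fy"]*q[1]/q[2]])
E
cat > fit.py <<'E'
from fold import *
cs={n:camrig.read_camera(n) for n in("side","top")}
S=lambda u,v:("side",270+u/4,185+v/4); T=lambda u,v:("top",315+u/5.4,160+v/5.4)
pts=[(S(100,265),(-.074,.075,.0175)),(S(168,472),(-.074,-.075,.0175)),(S(176,495),(-.074,-.075,0)),(S(222,465),(-.053,-.075,.0175)),
(T(45,412),(-.074,.075,.0175)),(T(416,466),(-.074,-.075,.0175)),(T(95,42),(.08,.075,.008))]
cp=[(S(512,262),.088,-.073),(S(357,35),.133,.063),(S(462,160),.133,-.063),(S(520,430),0.003,-.073),(T(500,142),.133,-.063),(T(150,90),.133,.063),(T(510,108),.088,-.073)]
def res(f):
    r=[proj(cs[n],W(P,f))-[u,v] for (n,u,v),P in pts]+[proj(cs[n],W(cov(f[3],f[4],s,y),f))-[u,v] for (n,u,v),s,y in cp]
    return np.concatenate(r)
s=least_squares(res,[.6,-.18,-.1,1.4,.25],loss="soft_l1",x_scale=[.01,.01,.05,.1,.1]); f=s.x
print(np.round(f,4)); print(np.round(res(f).reshape(-1,2),1).tolist()); np.save("f.npy",f)
out=[]
for n,(u0,v0,u1,v1),k in(("side",(290,185,420,315),4),("top",(315,160,425,260),4)):
    im=cv2.resize(cv2.cvtColor(cs[n]["frame"],cv2.COLOR_RGB2BGR)[v0:v1,u0:u1],None,fx=k,fy=k,interpolation=cv2.INTER_CUBIC)
    L=[[(-.074,-.075,.0175),(-.074,.075,.0175)],[(-.053,-.075,.0175),(-.053,-.023,.0175)],[(.08,-.075,0),(.08,.075,0)],[(-.074,-.075,0),(.08,-.075,0)]]
    c=lambda s,y:cov(f[3],f[4],s,y)
    L+=[[c(0,-.073),c(.088,-.073)],[c(0,.073),c(.088,.073)],[c(.088,-.073),c(.088,.073)],[c(.0881,-.063),c(.133,-.063)],[c(.0881,.063),c(.133,.063)],[c(.133,-.063),c(.133,.063)]]
    for a,b in L:
        a,b=[tuple(np.int32((proj(cs[n],W(p,f))-[u0,v0]+.5)*k)) for p in(a,b)]
        cv2.line(im,tuple(map(int,a)),tuple(map(int,b)),(0,255,0),1)
    out.append(cv2.copyMakeBorder(im,0,520-im.shape[0],0,0,cv2.BORDER_CONSTANT))
im=np.hstack(out); cv2.imwrite("pics/ov.png",cv2.resize(im,(800,int(im.shape[0]*800/im.shape[1])),interpolation=cv2.INTER_AREA))
E
python3 fit.py
```

```text
[ 0.5754 -0.1981 -0.1502  1.4074  0.3387]
[[-0.7, -1.2], [0.7, -1.5], [-1.6, 1.7], [0.6, -1.2], [-0.3, -0.2], [0.5, 0.3], [-0.1, -0.5], [0.6, -1.6], [-1.4, -4.5], [-0.4, -1.2], [0.4, 0.5], [2.3, 0.3], [0.6, -0.0], [0.7, 0.2]]
```

View pics/ov.png

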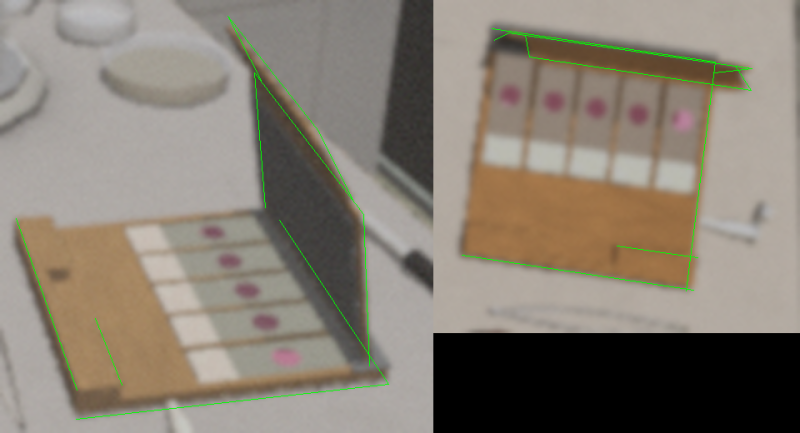

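```bash
python3 - <<'E'
from fold import *
cs={n:camrig.read_camera(n) for n in("side","top")}
def ray(n,u,v,z):
    c=cs[n];T=c["cam_to_world"];d=T[:3,:3]@[(u-c["cx"])/c["fx"],(v-c["cy"])/c["fy"],1];o=T[:3,3];return np.round(o+d*(z-o[2])/d[2],3)
for nm,n,u,v,z in[("foot","top",70,320,0),("footside","side",165,168,0),("rack","top",232,232,0),("rackside","side",268,210,0),("dropper","top",332,267,.09),("jar","top",254,309,.085),("bottle","top",158,155,.1),("electrode","top",350,149,.006)]: print(nm,ray(n,u,v,z))
o=manip.get_obs()
for n in cs:
  for p in([.2719,.6173,.23],[.2719,.6173,.33],[.2719,.6173,.45],[.0,.0,.0],[0,0,.4]): print(n,p,proj(cs[n],np.array(p)).round())
f=cs["side"]["frame"]
a=cv2.resize(cv2.cvtColor(f[0:240,0:340],cv2.COLOR_RGB2BGR),(800,565),interpolation=cv2.INTER_CUBIC);cv2.imwrite("pics/mon.png",a)
E
```

```text
foot [0.334 0.429 0.   ]
footside [0.321 0.435 0.   ]
rack [0.523 0.085 0.   ]
rackside [0.523 0.093 0.   ]
dropper [ 0.449 -0.123  0.09 ]
jar [0.367 0.029 0.085]
bottle [0.669 0.221 0.1  ]
electrode [ 0.708 -0.175  0.006]
side [0.2719, 0.6173, 0.23] [132.  74.]
side [0.2719, 0.6173, 0.33] [127.  37.]
side [0.2719, 0.6173, 0.45] [119. -12.]
side [0.0, 0.0, 0.0] [ -5. 275.]
side [0, 0, 0.4] [-98.  25.]
top [0.2719, 0.6173, 0.23] [-126.  381.]
top [0.2719, 0.6173, 0.33] [-199.  402.]
top [0.2719, 0.6173, 0.45] [-332.  441.]
top [0.0, 0.0, 0.0] [270. 486.]
top [0, 0, 0.4] [257. 682.]
```

View pics/mon.png

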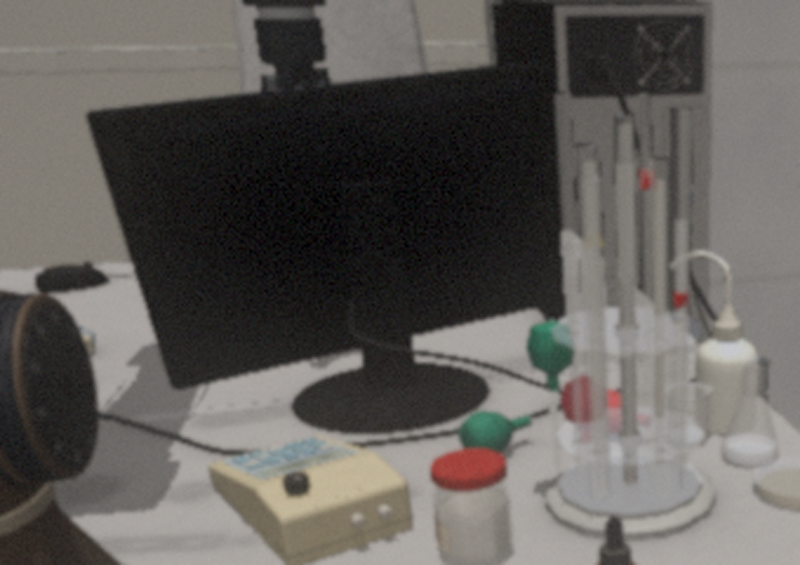

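Call:
shift_gripper([
  [0,0,0,0,0,-0.06,0],
  [0,0,0,0,0,-0.12,0],
  [0,0,0,0,0,-0.18,0],
  [0,0,0,0,0,-0.24,0],
  [0,0,0,0,0,-0.29,0],
  [0,0,0,0,0,-0.29,0],
])

```text
time: 1.05
tool_pos: [0.2726, 0.618, 0.5262]
ee_rot: [-0.004, 0.979, -0.206, 0.0]
force: [0.4, 1.7, -0.6]
opening: 0.0002
grasp_force: 0.0
```

```bash
python3 -c "
from rig import manip, camrig
o=manip.get_obs();print(o['q'],o['tool_pos'],o['force'],o['ee_rot'])"
```

```text
[ 1.44401534e+00  3.40222363e-01  6.31921703e-01  1.31140500e-03
 -1.85482919e+00 -2.88150650e-01] [0.27260482 0.61804917 0.52619093] [ 0.44543055  1.66787064 -0.56088219] [-3.87143274e-03  9.78510304e-01 -2.06161334e-01  3.17728099e-04]
```

Careful with the scale: turns go in shares of pi/2 rad. That gives: -0.265 rad / 1.5708 = -0.1687.

Call:
shift_gripper([
  [0,0,0,0.045,0.039,0,0],
  [0,0,0,0.09,0.078,0,0],
  [0,0,0,0.135,0.116,0,0],
  [0,0,0,0.18,0.155,0,0],
  [0,0,0,0.225,0.194,0,0],
  [0,0,-0.0191,0.265,0.232,0,0],
  [0,0,-0.0382,0.305,0.27,0,0],
  [0,0,-0.0573,0.343,0.308,0,0],
  [0,0,-0.0764,0.38,0.345,0,0],
  [0,0,-0.0955,0.418,0.382,0,0],
  [0,0,-0.1146,0.466,0.416,0,0],
  [0,0,-0.1337,0.513,0.45,0,0],
  [0,0,-0.1528,0.56,0.483,0,0],
  [0,0,-0.1687,0.608,0.517,0,0],
  [0,0,-0.1687,0.643,0.543,0,0],
  [0,0,-0.1687,0.678,0.569,0,0],
  [0,0,-0.1687,0.713,0.595,0,0],
  [0,0,-0.1687,0.713,0.595,0,0],
  [0,0,-0.1687,0.713,0.595,0,0],
])

```text
time: 3.42
tool_pos: [0.6848, -0.2142, 0.5204]
ee_rot: [-0.0, 0.997, -0.075, -0.001]
force: [-0.5, -0.0, 1.2]
opening: -0.0002
grasp_force: 0.0
```

```bash
cat > st.py <<'E'
from fold import *
from scipy.spatial.transform import Rotation as R
o=manip.get_obs();f=np.load("f.npy");p=o["tool_pos"]-[f[0],f[1],0];C,S=np.cos(f[2]),np.sin(f[2])
w,x,y,z=o["ee_rot"];M=R.from_quat([x,y,z,w]).as_matrix()
F=np.array([[C,S,0],[-S,C,0],[0,0,1]])
print("t",o["time"],"tcp folder mm",np.round(F@p*1000,1),"force",np.round(F@o["force"],1)); print("tool axes in folder",np.round(F@M,3).tolist(),"q",np.round(o["q"],2))
E
python3 st.py
```

```text
t 3.425 tcp folder mm [1.106e+02 4.000e-01 5.204e+02] force [-0.5 -0.1  1.2]
tool axes in folder [[1.0, -0.0, -0.001], [-0.0, -1.0, -0.0], [-0.001, 0.0, -1.0]] q [-0.03  0.43  0.76 -0.   -1.9   1.45]
```

Call:
shift_gripper([
  [0,0,0,-0.01,0,0.06,0],
  [0,0,0,-0.01,0,0.12,0],
  [0,0,0,-0.01,0,0.18,0],
  [0,0,0,-0.01,0,0.24,0],
  [0,0,0,-0.01,0,0.3,0],
  [0,0,0,-0.01,0,0.35,0],
  [0,0,0,-0.01,0,0.39,0],
  [0,0,0,-0.034,0,0.39,0],
  [0,0,0,-0.034,0,0.39,0],
])

```text
time: 4.55
tool_pos: [0.6499, -0.2078, 0.1321]
ee_rot: [-0.0, 0.997, -0.074, 0.0]
force: [0.6, -0.1, 1.7]
opening: 0.0
grasp_force: 0.0
```

```bash
python3 st.py;python3 - <<'E'
from fold import *
o=[]
for n,(u0,v0,u1,v1) in(("side",(290,165,430,305)),("top",(310,120,450,260))):
    c=camrig.read_camera(n);o.append(cv2.resize(cv2.cvtColor(c["frame"][v0:v1,u0:u1],cv2.COLOR_RGB2BGR),(400,400),interpolation=cv2.INTER_CUBIC))
cv2.imwrite("pics/a1.png",np.hstack(o))
E
```

```text
t 4.55 tcp folder mm [ 75.1   1.5 132.1] force [ 0.6 -0.   1.7]
tool axes in folder [[1.0, 0.002, 0.0], [0.002, -1.0, 0.0], [0.0, -0.0, -1.0]] q [-0.02  0.44 -0.1  -0.   -1.03  1.45]
```

View pics/a1.png

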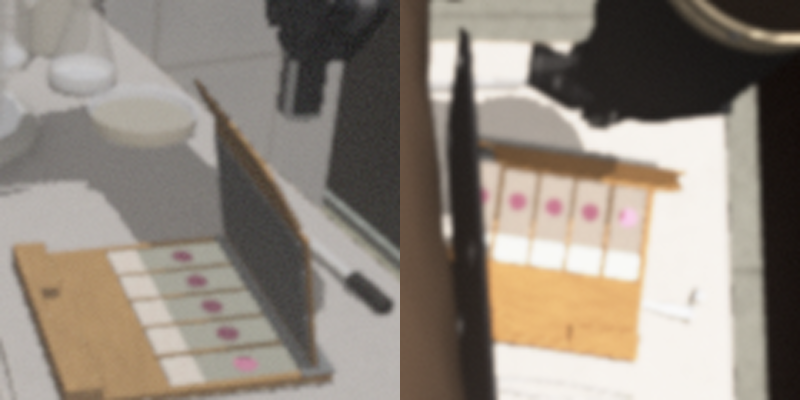

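Call:
shift_gripper([
  [0,0,0,-0.012,0,0.001,0],
  [0,0,0,-0.02,0,0.001,0],
  [0,0,0,-0.0255,0,0.001,0],
  [0,0,0,-0.028,0,0.0025,0],
  [0,0,0,-0.0307,0,0.0041,0],
  [0,0,0,-0.0335,0,0.0065,0],
  [0,0,0,-0.0361,0,0.0089,0],
  [0,0,0,-0.0383,0,0.0117,0],
  [0,0,0,-0.0404,0,0.0146,0],
  [0,0,0,-0.042,0,0.0178,0],
  [0,0,0,-0.0435,0,0.0211,0],
  [0,0,0,-0.0443,0,0.0237,0],
  [0,0,0,-0.0449,0,0.0263,0],
  [0,0,0,-0.0449,0,0.0263,0],
  [0,0,0,-0.0449,0,0.0263,0],
])

```text
time: 6.52
tool_pos: [0.6068, -0.2024, 0.105]
ee_rot: [0.0, 0.997, -0.075, 0.0]
force: [-0.5, -0.4, -0.0]
opening: -0.0001
grasp_force: 0.0
```

```bash
python3 st.py
```

```text
t 6.525 tcp folder mm [ 31.7   0.4 105. ] force [-0.4 -0.4 -0. ]
tool axes in folder [[1.0, 0.0, 0.0], [0.0, -1.0, -0.0], [0.0, 0.0, -1.0]] q [-0.02  0.4  -0.23  0.   -0.94  1.44]
```

Call:
shift_gripper([
  [0,0,0,0,0,-0.02,0],
  [0,0,0,0,0,-0.05,0],
  [0,0,0,0.04,0,-0.06,0],
  [0,0,0,0.07,0,-0.06,0],
  [0,0,0,0.07,0,-0.06,0],
])

```text
time: 7.15
tool_pos: [0.6773, -0.2129, 0.1643]
ee_rot: [0.0, 0.997, -0.075, -0.0]
force: [-0.3, 0.5, -0.5]
opening: -0.0002
grasp_force: 0.0
```

```bash
python3 - <<'E'
from fold import *
o=[]
for n,(u0,v0,u1,v1) in(("side",(290,165,430,305)),("top",(310,120,450,260))):
    c=camrig.read_camera(n);cv2.imwrite(f"pics/{n}1.png",c["frame"][:,:,::-1]);o.append(cv2.resize(cv2.cvtColor(c["frame"][v0:v1,u0:u1],cv2.COLOR_RGB2BGR),(400,400) if n=="top" else (400,400),interpolation=cv2.INTER_CUBIC))
cv2.imwrite("pics/a2.png",np.hstack(o))
E
```

```text
(no output)
```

View pics/a2.png

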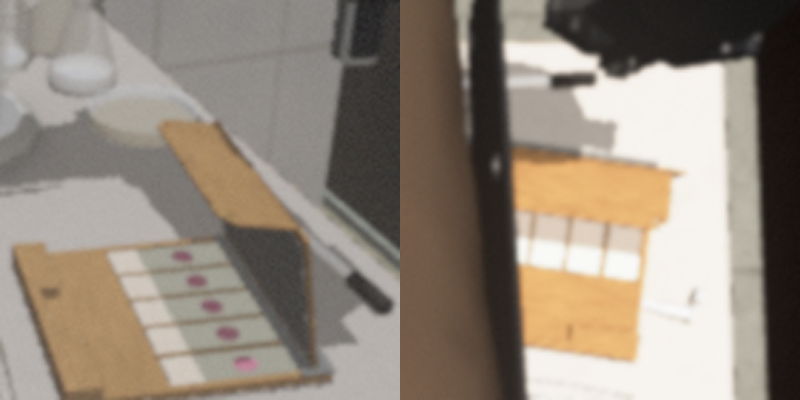

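```bash
python3 - <<'E'
from fold import *
cs={n:camrig.read_camera(n) for n in("side","top")};f=np.load("f.npy");k=400/140
S=lambda u,v:("side",290+u/k,165+v/k);T=lambda u,v:("top",310+(u-400)/k,120+v/k)
cp=[(S(306,234),.088,-.073),(S(229,224),.133,-.063),(S(160,125),.133,.063),(S(218,122),.088,.073),(T(668,222),.133,-.063),(T(682,172),.088,-.073)]
res=lambda g:np.concatenate([proj(cs[n],W(cov(g[0],g[1],s,y),f))-[u,v] for (n,u,v),s,y in cp])
s=least_squares(res,[1.4,1.2],loss="soft_l1");print(s.x,res(s.x).reshape(-1,2).round(1).tolist())
E
python3 st.py
```

```text
[1.42587184 1.26034119] [[2.5, 1.8], [-0.7, 0.2], [-1.2, -2.1], [0.5, -1.6], [-0.1, 2.3], [1.6, -0.8]]
t 7.35 tcp folder mm [101.    0.4 164.9] force [-0.2  0.2  0.5]
tool axes in folder [[1.0, 0.0, -0.001], [0.0, -1.0, 0.0], [-0.001, -0.0, -1.0]] q [-0.03  0.45  0.01 -0.   -1.12  1.45]
```

Call:
shift_gripper([
  [0,0,0,0,0,0.04,0],
  [0,0,0,0,0,0.0767,0],
  [0,0,0,-0.015,0,0.0767,0],
  [0,0,0,-0.025,0,0.0767,0],
  [0,0,0,-0.0315,0,0.0767,0],
  [0,0,0,-0.0355,0,0.0775,0],
  [0,0,0,-0.0395,0,0.0784,0],
  [0,0,0,-0.0435,0,0.0795,0],
  [0,0,0,-0.0474,0,0.0807,0],
  [0,0,0,-0.051,0,0.0823,0],
  [0,0,0,-0.0545,0,0.0839,0],
  [0,0,0,-0.058,0,0.0856,0],
  [0,0,0,-0.0614,0,0.0874,0],
  [0,0,0,-0.0646,0,0.0897,0],
  [0,0,0,-0.0677,0,0.092,0],
  [0,0,0,-0.0707,0,0.0944,0],
  [0,0,0,-0.0737,0,0.0969,0],
])

```text
time: 9.48
tool_pos: [0.6029, -0.2018, 0.0679]
ee_rot: [0.0, 0.997, -0.075, -0.0]
force: [1.2, 0.2, 1.8]
opening: 0.0001
grasp_force: 0.7
```

```bash
python3 st.py;python3 - <<'E'
from fold import *
o=[]
for n,(u0,v0,u1,v1) in(("side",(290,165,430,305)),("top",(310,120,450,260))):
    c=camrig.read_camera(n);o.append(cv2.resize(cv2.cvtColor(c["frame"][v0:v1,u0:u1],cv2.COLOR_RGB2BGR),(400,400),interpolation=cv2.INTER_CUBIC))
cv2.imwrite("pics/a3.png",np.hstack(o))
E
```

```text
t 9.475 tcp folder mm [27.7  0.4 67.9] force [1.1 0.4 1.8]
tool axes in folder [[1.0, 0.0, -0.0], [0.0, -1.0, -0.0], [-0.0, 0.0, -1.0]] q [-0.02  0.44 -0.27  0.   -0.86  1.44]
```

View pics/a3.png

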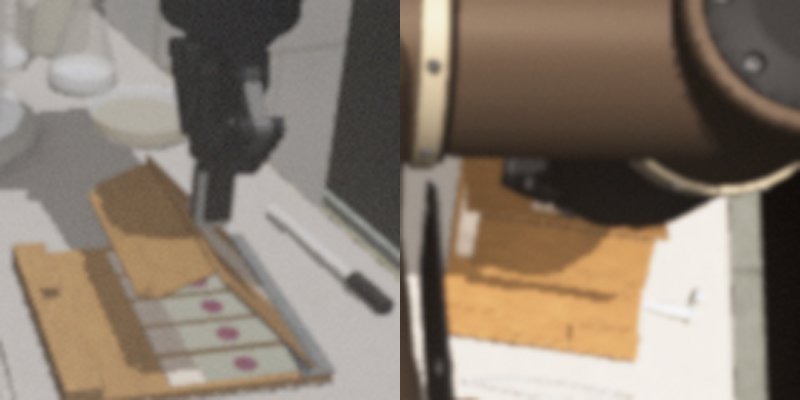

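Call:
shift_gripper([
  [0,0,0,-0.0027,0,0.0028,0],
  [0,0,0,-0.0053,0,0.0057,0],
  [0,0,0,-0.0079,0,0.0087,0],
  [0,0,0,-0.0103,0,0.0117,0],
  [0,0,0,-0.0125,0,0.015,0],
  [0,0,0,-0.0145,0,0.0183,0],
  [0,0,0,-0.0164,0,0.0217,0],
  [0,0,0,-0.018,0,0.0252,0],
  [0,0,0,-0.0195,0,0.0288,0],
  [0,0,0,-0.0209,0,0.0325,0],
])

```text
time: 10.82
tool_pos: [0.5823, -0.1987, 0.0355]
ee_rot: [0.0, 0.997, -0.075, -0.0]
force: [-1.1, 0.5, 4.4]
opening: 0.0002
grasp_force: 1.4
```

```bash
python3 st.py
```

```text
t 10.825 tcp folder mm [ 7.   0.4 35.5] force [-1.2  0.4  4.4]
tool axes in folder [[1.0, 0.0, -0.0], [0.0, -1.0, -0.0], [-0.0, 0.0, -1.0]] q [-0.01  0.45 -0.35  0.   -0.77  1.43]
```

Call:
shift_gripper([
  [0,0,0,-0.0007,0,0.0025,0],
  [0,0,0,-0.0014,0,0.005,0],
  [0,0,0,-0.002,0,0.0075,0],
  [0,0,0,-0.0025,0,0.01,0],
  [0,0,0,-0.003,0,0.0125,0],
])

```text
time: 11.45
tool_pos: [0.5793, -0.1983, 0.0229]
ee_rot: [-0.0, 0.997, -0.075, -0.0]
force: [-1.4, -0.1, 2.4]
opening: -0.0003
grasp_force: 1.1
```

```bash
python3 st.py
```

```text
t 11.45 tcp folder mm [ 3.9  0.4 22.9] force [-1.4 -0.3  2.4]
tool axes in folder [[1.0, 0.0, -0.0], [0.0, -1.0, -0.0], [-0.0, 0.0, -1.0]] q [-0.01  0.46 -0.37 -0.   -0.74  1.43]
```

Call:
shift_gripper([
  [0,0,0,-0.0003,0,0.002,0],
  [0,0,0,-0.0005,0,0.004,0],
  [0,0,0,-0.0006,0,0.0055,0],
  [0,0,0,-0.0007,0,0.007,0],
  [0,0,0,-0.0008,0,0.0085,0],
  [0,0,0,-0.0008,0,0.0085,0],
])

```text
time: 12.2
tool_pos: [0.5788, -0.1981, 0.0144]
ee_rot: [-0.0, 0.997, -0.075, 0.0]
force: [0.4, -0.3, -0.4]
opening: 0.0003
grasp_force: 0.0
```

```bash
python3 st.py
```

```text
t 12.2 tcp folder mm [ 3.4  0.5 14.4] force [ 0.4 -0.3 -0.4]
tool axes in folder [[1.0, 0.0, 0.0], [0.0, -1.0, 0.0], [0.0, -0.0, -1.0]] q [-0.01  0.47 -0.37 -0.   -0.72  1.43]
```

Call:
shift_gripper([
  [0,0,0,0,0,0.0005,0],
  [0,0,0,0,0,0.001,0],
  [0,0,0,0,0,0.001,0],
])

```text
time: 12.58
tool_pos: [0.579, -0.1981, 0.0137]
ee_rot: [0.0, 0.997, -0.075, 0.0]
force: [0.4, -0.0, 1.7]
opening: -0.0
grasp_force: 0.7
```

```bash
python3 st.py
```

```text
t 12.575 tcp folder mm [ 3.5  0.5 13.7] force [0.4 0.  1.7]
tool axes in folder [[1.0, 0.0, 0.001], [0.0, -1.0, 0.0], [0.001, -0.0, -1.0]] q [-0.01  0.47 -0.37  0.   -0.72  1.43]
```

Force is low; press on in half-millimetre steps until the force rises.

Call:
shift_gripper([
  [0,0,0,0,0,0.0004,0],
  [0,0,0,0,0,0.0008,0],
  [0,0,0,0,0,0.0008,0],
])

```text
time: 12.95
tool_pos: [0.5789, -0.1981, 0.0128]
ee_rot: [0.0, 0.997, -0.075, 0.0]
force: [1.3, 1.3, 1.9]
opening: 0.0001
grasp_force: 0.8
```

Call:
shift_gripper([
  [0,0,0,0,0,0.0004,0],
  [0,0,0,0,0,0.0008,0],
  [0,0,0,0,0,0.0008,0],
])

```text
time: 13.32
tool_pos: [0.5789, -0.1981, 0.0121]
ee_rot: [-0.0, 0.997, -0.075, 0.0]
force: [0.5, 0.8, 2.9]
opening: -0.0001
grasp_force: 1.2
```

```bash
python3 st.py
```

```text
t 13.325 tcp folder mm [ 3.4  0.4 12.1] force [0.4 0.9 2.9]
tool axes in folder [[1.0, 0.0, 0.0], [0.0, -1.0, 0.0], [0.0, -0.0, -1.0]] q [-0.01  0.47 -0.38  0.   -0.72  1.43]
```

Call:
shift_gripper([
  [0,0,0,0,0,0.0004,0],
  [0,0,0,0,0,0.0004,0],
])

```text
time: 13.58
tool_pos: [0.5789, -0.1981, 0.012]
ee_rot: [0.0, 0.997, -0.075, 0.0]
force: [-1.0, 0.8, 6.0]
opening: 0.0
grasp_force: 2.7
```

Call:
shift_gripper([
  [0,0,0,0,0,0.0004,0],
  [0,0,0,0,0,0.0004,0],
])

```text
time: 13.82
tool_pos: [0.5789, -0.1982, 0.0119]
ee_rot: [0.0, 0.997, -0.075, 0.0]
force: [-0.7, 1.3, 8.7]
opening: -0.0001
grasp_force: 4.1
```

```bash
python3 st.py
```

```text
t 13.825 tcp folder mm [ 3.5  0.4 11.9] force [-0.9  1.2  8.7]
tool axes in folder [[1.0, 0.001, 0.001], [0.001, -1.0, -0.0], [0.001, 0.0, -1.0]] q [-0.01  0.48 -0.38  0.   -0.72  1.43]
```

Stop reached. Retreat straight up, then back, and look.

Call:
shift_gripper([
  [0,0,0,0,0,-0.01,0],
  [0,0,0,0,0,-0.04,0],
  [0,0,0,0,0,-0.09,0],
  [0,0,0,0.02,0,-0.14,0],
  [0,0,0,0.06,0,-0.19,0],
  [0,0,0,0.1,0,-0.22,0],
  [0,0,0,0.12,0,-0.25,0],
  [0,0,0,0.12,0,-0.25,0],
])

```text
time: 14.82
tool_pos: [0.699, -0.2165, 0.2632]
ee_rot: [0.0, 0.997, -0.075, 0.001]
force: [-0.1, -0.0, -0.3]
opening: 0.0001
grasp_force: 0.0
```

```bash
python3 - <<'E'
from fold import *
o=[]
for n,(u0,v0,u1,v1) in(("side",(290,215,410,335)),("top",(315,160,435,280))):
    c=camrig.read_camera(n);o.append(cv2.resize(cv2.cvtColor(c["frame"][v0:v1,u0:u1],cv2.COLOR_RGB2BGR),(400,400),interpolation=cv2.INTER_CUBIC))
cv2.imwrite("pics/a4.png",np.hstack(o))
E
```

```text
(no output)
```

View pics/a4.png

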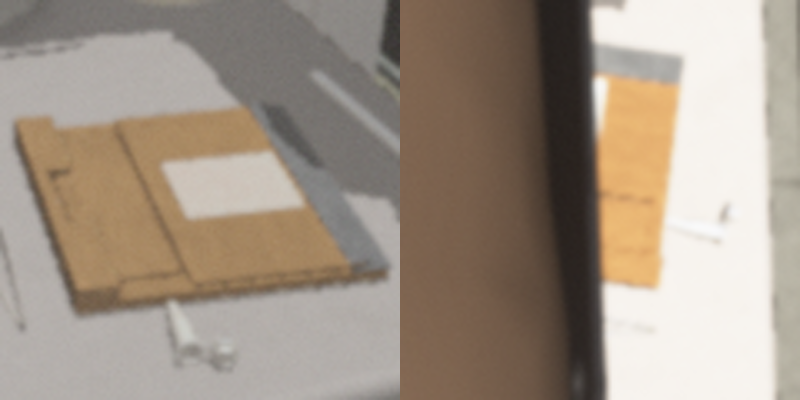

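The picture shows the cover flat. The tab runs in under both lip pieces, with its edge visible in the notch at about (60,185). The folder hasn't moved and the arm is clear, so I'm handing in.

```bash
python3 -c "
from rig import manip, camrig
print(manip.finish_job())"
```

```text
the job is handed in; nothing more can be done
None
```

The slide folder is closed: the tab was bent to about 1.26 rad, the cover folded and pressed flat with about 9 N, and the last picture shows the tab edge under the lip, the folder unmoved and the arm clear; I handed the job in at about 15 s.

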